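Reset the tripped breaker under the push-latch cover

TASK

A breaker in the workbench's grey power box has tripped: press the ribbed pad at the front of the box's cover once so that its push latch lets go and the cover springs open, then push the one lever that has dropped towards you to the back until it snaps on like the other two, which must stay on. Then push the cover over and press it down by its pad until it latches, and take the hand away with the cover staying shut. Do it all by pushing: do not pinch the cover or pick anything up, and leave the tools round the box where they lie.

Things in the scene. Friction and masses are not known exactly. Their poses are not given: they have to be found in the camera images.
- power_box: Grey power box screwed to the bench, 155 mm deep (x) by 192 wide (y; 216 over its lugs; blue sockets stand out 24 mm on its right), 110 high at the back, yaw within 0.45. Origin: centre of its underside; x points from its front (robot's side) to its back, y left, z up. The sprung cover on top slopes 0.17 rad down to the front. Behind it only low things (under 60 mm) stand within 80 mm.
- cover (a joint): Cover hinge, rad: 0 shut and latched (start), 2.2 open, standing at the back, leaning 0.46 away from the robot. Push-push latch: press 6 mm or more down at the pad (past -0.05; end stop -0.064, 8 mm) and let go: a damped spring (about 3 N at the pad) swings it fully open in about 2.5 s. Pushed down to the end stop again and let go, it latches at 0. One more press would release it.
- cover_pad (a point): Top of the cover's dark ribbed press pad, mid front bar, right above the latch, 124 mm from the hinge and 9 mm above its plane. Moves with the cover; x axis to the hinge, z axis the outward normal. Shut: about 90 mm above the bench; open: about 210 mm.
- cover_edge (a point): Middle of the cover's free front edge, 143 mm from the hinge; the cover is 203 mm wide, its plate 7 mm thick (hinge plane to outer face) with a skirt 11 mm deep below it. Moves with the cover. Open, it is the topmost edge, about 230 mm above the bench.
- cover_hinge (a point): Middle of the cover's hinge axis at the upper back edge of the box, 102 mm above the bench; the axis runs along the box's y. Fixed to the box.
- toggle_a (a joint): Breaker lever a, rad: 0 off, tipped to the front of the box; 0.54 on, tipped to the back. It snaps over-centre at 0.27 to the nearer end and stays. This one has tripped: it starts off. Its place among the three (middle, 38 mm left, 38 mm right) varies.
- toggle_a_tip (a point): Middle of the top of lever a: a black round cross bar 27 mm wide (box y), 6 mm thick, 24 mm from its pivot and about 16 mm above the white breaker face. Off to on it moves 13 mm to the back (about 2 to 3 N). In front of an off lever about 40 mm is free, to a front ledge 10 mm lower than the lever's top. It lies in a recess under the cover, about 20 mm below the hinge's height.
- toggle_b (a joint): Breaker lever b, rad: 0 off, tipped to the front of the box; 0.54 on, tipped to the back. It snaps over-centre at 0.27 to the nearer end and stays. It starts on. Its place among the three (middle, 38 mm left, 38 mm right) varies.
- toggle_b_tip (a point): Middle of the top of lever b: a black round cross bar 27 mm wide (box y), 6 mm thick, 24 mm from its pivot and about 16 mm above the white breaker face. Off to on it moves 13 mm to the back (about 2 to 3 N). In front of an off lever about 40 mm is free, to a front ledge 10 mm lower than the lever's top. It lies in a recess under the cover, about 20 mm below the hinge's height.
- toggle_c (a joint): Breaker lever c, rad: 0 off, tipped to the front of the box; 0.54 on, tipped to the back. It snaps over-centre at 0.27 to the nearer end and stays. It starts on. Its place among the three (middle, 38 mm left, 38 mm right) varies.
- toggle_c_tip (a point): Middle of the top of lever c: a black round cross bar 27 mm wide (box y), 6 mm thick, 24 mm from its pivot and about 16 mm above the white breaker face. Off to on it moves 13 mm to the back (about 2 to 3 N). In front of an off lever about 40 mm is free, to a front ledge 10 mm lower than the lever's top. It lies in a recess under the cover, about 20 mm below the hinge's height.
- screwdriver: Loose short screwdriver with a blue handle, 195 mm long, 27 mm high, lying to the left of the power box. Bystander: leave it. Origin under its middle.
- pliers: Loose pliers with red grips, 155 mm long, 12 mm high, lying to the right of the box. Bystander: leave it. Origin under its middle.
- marker: Loose black and red marker, 142 mm long, 18 mm thick, lying behind the box. Bystander: leave it. Origin under its middle.
- tape: Loose roll of masking tape, 97 mm across, 24 mm high, lying flat on the bench well to the right of the box. Bystander: leave it. Origin under its middle.
- hex_keys: Loose orange hex key set, 34 x 90 x 17 mm, lying well to the right of the box. Bystander: leave it. Origin under its middle.

How it is judged:
By the outcome, as a careful person would: the job done as asked, in the order asked, and still so for the second after the job is handed in, with the robot touching nothing.
It also fails if it takes over 56 s, if anything falls off the work surface, if the arm or the gripper's body presses on something with over 40 N, if the wrist force passes 120 N, or if a joint passes its speed limit or range.

ROBOT

A 6-joint arm with a two-finger parallel gripper is mounted at the origin on a cart in front of the work surface, level with it; the furniture and walls round the work are solid. World frame = base frame: x ahead of the robot, y to its left, z up, the work surface at z = 0. Lengths are in mm, angles in rad, forces in N, time in s.
With the tool pointing down it reaches from about 350 to 800 mm from the base axis. Payload 7.3 kg.
Tool frame: the origin (TCP) lies midway between the tips of the shut fingers; the grasp point (between the pads) lies arm.tcp_to_grasp behind it (arm.tcp_to_grasp is the distance from the TCP to the grasp point, in mm); z points along the fingers, y is the line along which they close (so a half turn about z gives the same grasp; the last joint's range is limited). The gripper opens to 85 mm and grips with 20 to 120 N. Pads are 22 mm wide; open, the fingers measure 114 mm over their backs; the gripper's body (76 mm by 85 mm) begins 54 mm behind the grasp point. The pads swing forward as they close: fully open they stand 13 mm farther back than shut.
Start: joints at [1.201, 0.342, 1.524, -0, 1.275, -0.146], TCP at [116.5, 511.93, 231.322] pointing down, gripper open.
Joint ranges: [-2.53, 2.53], [-0.77, 2.02], [0.04, 2.7], [-1, 4.14], [0.28, 2.66], [-3.11, 3.11]. Speed limits (rad/s): [2.57, 2.57, 3.14, 3.14, 3.14, 3.14].

INTERFACE

Orientations are given as a unit quaternion [x, y, z, w].
In Python, from station import arm gives the robot as it stands.
- The arm moves only by the tool jog_arm, never from a script. Its argument "plan" is a list of rows, each a list of 6 numbers: the shift along the world's x, y, z in m, then the turn, a rotation vector about the world's x, y, z in rad. A call has exactly 8 rows; each row is the pose to reach, as a shift and turn from the pose commanded when the call began; what a row does not reach only later rows make up. A row lasts 1/12 s, in which the tool goes at most 41.7 mm and 7.16 degrees, less where a joint would pass 70% of its speed; a pose out of reach is approached as far as the arm can. A call with a gripper value outside its range is refused whole. "fingers" is the opening, from 0 (shut) to 1 (fully open), set as the call begins (left out, the last holds). The fingers move at their own pace and stop on an object; "force" is the grip in N (left out, the last holds). Time passes only in rows, so rows that repeat a pose let the fingers close, or fill a call up. It gives the time, the measured TCP pose, the force, the opening and the grip force at its end, in the units of the state.
- arm.observe(): the state, without advancing time (a new reading comes with each control period).
- arm.camera(name): name is "scene" or "top"; returns the picture (420x560x3 uint8, red, green, blue); there is no depth.
- arm.camera_params(name): a dict with "fx", "fy", "cx", "cy" (pixels), "k1" (the pictures are not rectified: a ray, as slopes to the right and down, at radius r is drawn at 1 + k1 r^2 times it, then the intrinsics apply), "cam_to_world" (4x4, takes a point from camera to world coordinates). Camera axes: x right, y down, z forward; pixel columns grow to the right and rows downward; lengths in mm; the calibration is good to about 2 mm. A picture is of the moment at which its call begins. camera_params takes no time and is no camera call.
- arm.close_job(): hands the job in; it is judged then, once.
The state is a dict: "time_s": time; "joint_positions": joint angles; "joint_vel": joint speeds; "joint_torque": joint torques, N m; "tcp_pos": TCP position; "eef_rot": TCP orientation; "contact_force": force on the tool from outside, world axes, zero at the start; "ft_torque": the same for the moment, N m; "gripper_width": finger opening in mm; "grasp_force": force on a finger pad.
Only numpy, scipy, OpenCV 4.12 (cv2) and the standard library are available. Lean on these libraries where they do the work, as an engineer would, in place of code of your own. Each camera call takes 0.05 s, during which the arm holds its last target. There are 200 camera calls.

## Working session

There is one attempt and no reset: what is moved stays moved. The work goes in short steps, Python scripts to look and compute and a tool call to move; the robot and the scene stay as the last step left them, time stands still between calls to the robot, and variables do not carry over. Pictures are saved under pics/ and viewed, at most 10 in all, crops included, and the job is handed in when it is done.

Besides the shell and the picture viewer there is one more tool, called after "Emit:" by a JSON object that holds its "api" and its "payload". jog_arm: Moves the arm, as the interface text tells. Its arguments: {"type":"object","properties":{"plan":{"type":"array","items":{"type":"array","items":{"type":"number"}}},"fingers":{"type":"number"},"force":{"type":"number"}},"required":["plan"]}

```bash
mkdir -p pics
python3 - <<'E'
from station import arm
import cv2,numpy as np
for n in("scene","top"):
    cv2.imwrite(f"pics/{n}0.png",arm.camera(n)[:,:,::-1]); p=arm.camera_params(n); print(n,p)
o=arm.observe();print(o, arm.tcp_to_grasp)
E
```

```text
scene {'fx': 488.1485763629496, 'fy': 488.1485763629496, 'cx': 276.37195940626196, 'cy': 215.8571751664302, 'k1': 0.004783796306978549, 'cam_to_world': array([[ 7.63827539e-01, -3.69607109e-01,  5.29110646e-01,
        -1.14280371e+02],
       [-6.45411461e-01, -4.41722580e-01,  6.23157451e-01,
        -8.83726041e+02],
       [ 3.39669582e-03, -8.17478897e-01, -5.75948535e-01,
         8.31039407e+02],
       [ 0.00000000e+00,  0.00000000e+00,  0.00000000e+00,
         1.00000000e+00]])}
top {'fx': 483.35268074897357, 'fy': 483.35268074897357, 'cx': 278.07744691263264, 'cy': 206.86305786810112, 'k1': 0.034214037493343556, 'cam_to_world': array([[ 2.81420815e-02, -9.97353822e-01,  6.70326581e-02,
         4.84618810e+02],
       [-9.99596049e-01, -2.78121726e-02,  5.84993608e-03,
        -8.84847567e+01],
       [-3.97013225e-03, -6.71702095e-02, -9.97733632e-01,
         1.23751591e+03],
       [ 0.00000000e+00,  0.00000000e+00,  0.00000000e+00,
         1.00000000e+00]])}
{'time_s': 0.1, 'joint_positions': array([ 1.20103005e+00,  3.42648813e-01,  1.52492090e+00,  3.46384489e-05,
        1.27540386e+00, -1.45998946e-01]), 'joint_vel': array([-0.00120361, -0.0001408 , -0.00381951, -0.00081167,  0.00132973,
       -0.00058522]), 'joint_torque': array([ 1.74074557e-03, -4.34448767e+01, -2.46486300e+01, -1.56761398e-04,
        4.69648337e-03,  3.51655490e-05]), 'tcp_pos': array([116.33716016, 511.58218937, 230.69786329]), 'eef_rot': array([ 1.11655383e-01,  9.93746748e-01, -6.63400297e-04, -1.92107665e-04]), 'contact_force': array([-1.09154407, -0.20523194, -0.24695368]), 'ft_torque': array([ 0.00212421, -0.00140655,  0.00294458]), 'grasp_force': 0.0, 'gripper_width': 85.45173169345681} 18.700000000000003
```

View pics/scene0.png

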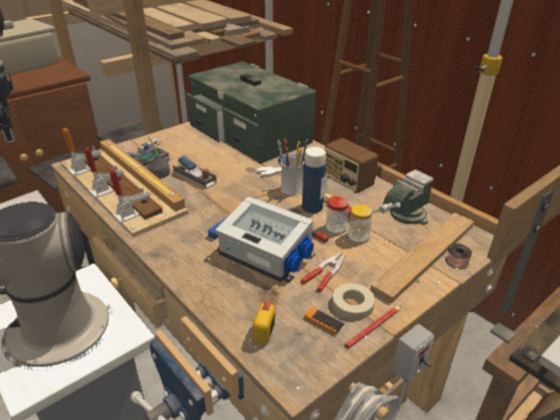

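View pics/top0.png

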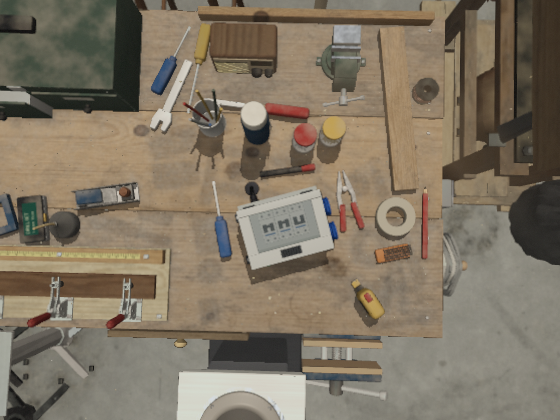

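The top view shows the box centred near (285,228) with its pad near (291,252). In the scene view the pad is near (252,238). I'll zoom in on both.

Run:
```python
import cv2,numpy as np
a=cv2.imread("pics/top0.png")[180:280,225:350]; b=cv2.imread("pics/scene0.png")[190:280,205:320]
a=cv2.resize(a,(750,600),interpolation=cv2.INTER_CUBIC)
b=cv2.resize(b,(690,540),interpolation=cv2.INTER_CUBIC)
cv2.imwrite("pics/a.png",a);cv2.imwrite("pics/b.png",b)
```

```text
(no output)
```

View pics/a.png

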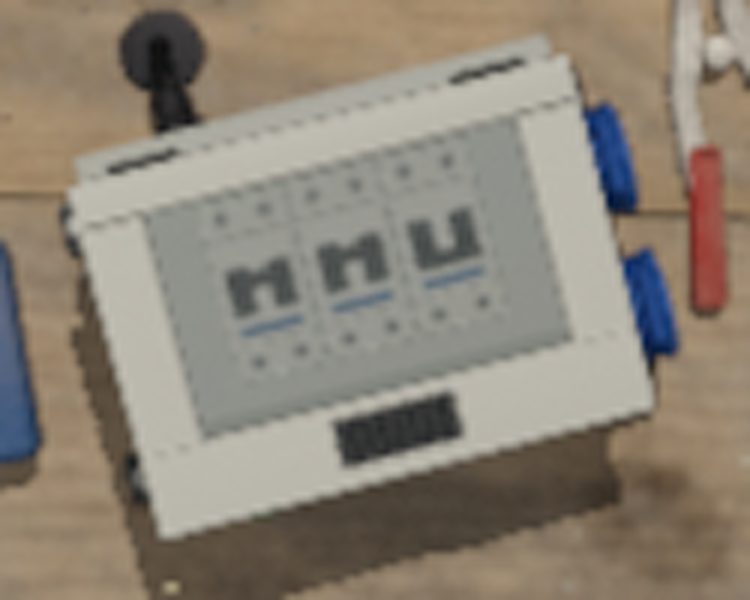

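View pics/b.png

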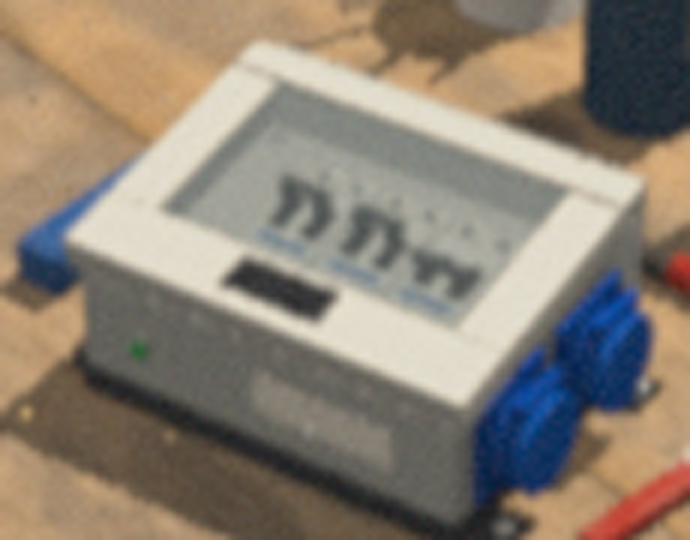

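The crops show the window with all three levers. The right one is off: its crossbar is at the front, at crop (447,240) in the top view and (450,270) in the scene view. The pad is at top crop (398,428), scene crop (282,289).

```bash
cat > h.py <<'E'
from station import arm
import cv2,numpy as np
def ray(n,uv):
    p=arm.camera_params(n);d=np.array([(uv[0]-p["cx"])/p["fx"],(uv[1]-p["cy"])/p["fy"]]);u=d.copy()
    for _ in range(8): u=d/(1+p["k1"]*(u@u))
    T=p["cam_to_world"];v=T[:3,:3]@[*u,1];return T[:3,3],v/np.linalg.norm(v)
def tri(a,b):
    (o1,d1),(o2,d2)=ray("top",a),ray("scene",b)
    s=np.linalg.lstsq(np.c_[d1,-d2],o2-o1,rcond=None)[0]
    P,Q=o1+s[0]*d1,o2+s[1]*d2;return (P+Q)/2,np.linalg.norm(P-Q)
def onplane(n,uv,z):
    o,d=ray(n,uv);return o+d*(z-o[2])/d[2]
def st():
    o=arm.observe();return {k:np.round(o[k],2) for k in("time_s","tcp_pos","eef_rot","contact_force","joint_positions","gripper_width")}
E
python3 - <<'E'
from h import *
A=lambda x,y:(x/6+225-.42,y/6+180-.42)
B=lambda x,y:(x/6+205-.42,y/6+190-.42)
def dark(f,box):
    g=cv2.cvtColor(cv2.imread(f),cv2.COLOR_BGR2GRAY).astype(float);x0,x1,y0,y1=box
    w=np.clip(110-g[y0:y1,x0:x1],0,50);ys,xs=np.mgrid[y0:y1,x0:x1];return (w*xs).sum()/w.sum(),(w*ys).sum()/w.sum()
a=dark("pics/top0.png",(278,306,242,261));b=dark("pics/scene0.png",(239,264,230,247))
print(a,b,"pad",tri(a,b))
for n,p,q in [("FL",A(162,537),B(70,240)),("FR",A(655,408),B(470,405)),("BR",A(575,57),B(645,190)),("BL",A(72,188),B(258,42)),("tipR",A(447,240),B(450,265))]:
    print(n,tri(p,q))
E
```

```text
(np.float64(292.36483281953997), np.float64(252.61382499407162)) (np.float64(250.39273121779223), np.float64(238.49471114727422)) pad (array([ 453.58630582, -117.90104384,   92.26128106]), np.float64(2.0035818796351728))
FL (array([413.54845012, -23.7655933 ,  84.92979572]), np.float64(2.125986734597101))
FR (array([ 470.21878988, -217.29865605,   87.46077625]), np.float64(3.2793148660624865))
BR (array([ 604.06914893, -179.14828418,  109.00837374]), np.float64(2.3316124997983425))
BL (array([547.44523652,  15.33404299, 110.10879668]), np.float64(1.8302689660223888))
tipR (array([ 533.63178301, -133.14879314,   76.69114425]), np.float64(0.5656366876409991))
```

Run:
```python
from h import *
print("cap",tri((254,115),(315.5,153)), "capleft",tri((242,115),(304,155)))
print("redjar",tri((305.5,132),(338,202)),"knob",tri((225+160/6,180+50/6),(230,208)))
```

```text
cap (array([757.09215521, -24.20506608, 187.801813  ]), np.float64(1.8547166669250525)) capleft (array([754.82780793,   8.51719214, 169.99619689]), np.float64(13.482955983553147))
redjar (array([ 741.83470146, -140.91220998,   89.6669812 ]), np.float64(4.943830495472691)) knob (array([555.5413887 ,  13.38845412,  79.06071792]), np.float64(116.41385365971715))
```

Emit:
{"api": "jog_arm", "payload": {"plan": [[0.04,-0.04,0,0,0,0.06],[0.08,-0.08,0,0,0,0.12],[0.12,-0.12,0,0,0,0.18],[0.16,-0.16,0,0,0,0.24],[0.2,-0.2,0,0,0,0.3],[0.24,-0.24,0,0,0,0.36],[0.27,-0.27,0,0,0,0.43],[0.28,-0.3,0,0,0,0.506]], "fingers": 0}}

```text
time_s: 0.77
tcp_pos: [349.8, 271.4, 231.2]
eef_rot: [-0.142, 0.99, 0.0, 0.0]
contact_force: [1.0, -0.4, 0.1]
gripper_width: -0.2
grasp_force: 0.0
```

Emit:
{"api": "jog_arm", "payload": {"plan": [[0.01,-0.04,0,0,0,0],[0.02,-0.08,0,0,0,0],[0.03,-0.12,0,0,0,0],[0.04,-0.16,0,0,0,0],[0.05,-0.2,-0.01,0,0,0],[0.06,-0.24,-0.02,0,0,0],[0.07,-0.28,-0.03,0,0,0],[0.08,-0.31,-0.05,0,0,0]]}}

```text
time_s: 1.43
tcp_pos: [429.5, -40.0, 182.2]
eef_rot: [-0.14, 0.99, -0.001, 0.002]
contact_force: [2.2, 0.7, 0.8]
gripper_width: -0.0
grasp_force: 0.0
```

Emit:
{"api": "jog_arm", "payload": {"plan": [[0,0,0,0,0,0],[0,0,0,0,0,0],[0,0,0,0,0,0],[0,0,0,0,0,0],[0,0,0,0,0,0],[0,0,0,0,0,0],[0,0,0,0,0,0],[0,0,0,0,0,0]]}}

```text
time_s: 2.1
tcp_pos: [428.6, -36.5, 181.6]
eef_rot: [-0.141, 0.99, -0.0, 0.0]
contact_force: [0.2, -0.4, 1.0]
gripper_width: -0.1
grasp_force: 0.0
```

Emit:
{"api": "jog_arm", "payload": {"plan": [[0.01,-0.03,-0.01,0,0,0],[0.02,-0.06,-0.02,0,0,0],[0.03,-0.079,-0.035,0,0,0],[0.03,-0.079,-0.05,0,0,0],[0.03,-0.079,-0.065,0,0,0],[0.03,-0.079,-0.075,0,0,0],[0.03,-0.079,-0.08,0,0,0],[0.03,-0.079,-0.08,0,0,0]]}}

```text
time_s: 2.77
tcp_pos: [458.0, -115.7, 100.4]
eef_rot: [-0.141, 0.99, 0.001, -0.001]
contact_force: [0.8, -0.1, 0.0]
gripper_width: 0.1
grasp_force: 0.0
```

Run:
```python
from h import *
a=arm.camera("scene")[140:290,180:340,::-1];b=arm.camera("top")[180:280,225:350,::-1]
cv2.imwrite("pics/c.png",np.hstack([cv2.resize(a,(400,375),interpolation=2),cv2.resize(b,(400,375),interpolation=2)]));print(st())
```

```text
{'time_s': np.float64(2.87), 'tcp_pos': array([ 458.83, -116.  ,  101.76]), 'eef_rot': array([-0.14,  0.99, -0.  ,  0.  ]), 'contact_force': array([-0.24, -0.46,  0.65]), 'joint_positions': array([-0.41,  0.4 ,  1.84,  0.  ,  0.9 , -2.26]), 'gripper_width': np.float64(-0.01)}
```

View pics/c.png

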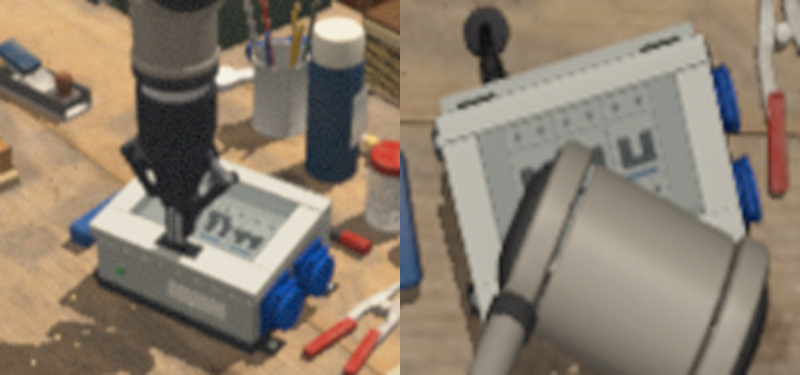

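The left picture shows the shut fingertips right above the pad, at about (180,240). Pressing now.

Emit:
{"api": "jog_arm", "payload": {"plan": [[0,0,-0.004,0,0,0],[0,0,-0.008,0,0,0],[0,0,-0.01,0,0,0],[0,0,-0.012,0,0,0],[0,0,-0.014,0,0,0],[0,0,-0.016,0,0,0],[0,0,-0.018,0,0,0],[0,0,-0.018,0,0,0]]}}

```text
time_s: 3.53
tcp_pos: [458.7, -116.1, 83.2]
eef_rot: [-0.141, 0.99, -0.0, 0.0]
contact_force: [0.4, 0.8, 2.7]
gripper_width: 0.1
grasp_force: 1.0
```

Emit:
{"api": "jog_arm", "payload": {"plan": [[0,0,-0.001,0,0,0],[0,0,-0.002,0,0,0],[0,0,-0.003,0,0,0],[0,0,-0.003,0,0,0],[-0.003,-0.001,0.02,0,0,0],[-0.04,-0.01,0.04,0,0,0],[-0.07,-0.02,0.05,0,0,0],[-0.1,-0.03,0.07,0,0,0]]}}

```text
time_s: 4.2
tcp_pos: [356.1, -145.4, 152.6]
eef_rot: [-0.141, 0.99, 0.001, -0.002]
contact_force: [-0.3, -1.0, 0.1]
gripper_width: 0.0
grasp_force: 0.0
```

Emit:
{"api": "jog_arm", "payload": {"plan": [[0,0,0.03,0,0,0],[0,-0.01,0.06,0,0,0],[0,-0.04,0.06,0,0,0],[0,-0.08,0.06,0,0,0],[0,-0.12,0.06,0,0,0],[0,-0.15,0.06,0,0,0],[0,-0.15,0.06,0,0,0],[0,-0.15,0.06,0,0,0]]}}

```text
time_s: 4.87
tcp_pos: [357.8, -297.0, 212.5]
eef_rot: [-0.139, 0.99, 0.001, -0.001]
contact_force: [0.4, 1.3, -0.5]
gripper_width: 0.3
grasp_force: 0.0
```

Emit:
{"api": "jog_arm", "payload": {"plan": [[0,0,0,0,0,0],[0,0,0,0,0,0],[0,0,0,0,0,0],[0,0,0,0,0,0],[0,0,0,0,0,0],[0,0,0,0,0,0],[0,0,0,0,0,0],[0,0,0,0,0,0]]}}

```text
time_s: 5.53
tcp_pos: [358.6, -295.9, 213.4]
eef_rot: [-0.141, 0.99, 0.0, 0.0]
contact_force: [0.6, 0.1, 0.1]
gripper_width: 0.3
grasp_force: 0.0
```

Emit:
{"api": "jog_arm", "payload": {"plan": [[0,0,0,0,0,0],[0,0,0,0,0,0],[0,0,0,0,0,0],[0,0,0,0,0,0],[0,0,0,0,0,0],[0,0,0,0,0,0],[0,0,0,0,0,0],[0,0,0,0,0,0]]}}

```text
time_s: 6.2
tcp_pos: [358.5, -296.1, 213.3]
eef_rot: [-0.141, 0.99, 0.0, -0.0]
contact_force: [-0.2, 0.5, -0.1]
gripper_width: -0.1
grasp_force: 0.0
```

Emit:
{"api": "jog_arm", "payload": {"plan": [[0,0,0,0,0,0],[0,0,0,0,0,0],[0,0,0,0,0,0],[0,0,0,0,0,0],[0,0,0,0,0,0],[0,0,0,0,0,0],[0,0,0,0,0,0],[0,0,0,0,0,0]]}}

```text
time_s: 6.87
tcp_pos: [358.5, -296.0, 213.3]
eef_rot: [-0.141, 0.99, 0.0, 0.0]
contact_force: [0.1, 0.1, -0.6]
gripper_width: 0.3
grasp_force: 0.0
```

Run:
```python
from h import *
a=arm.camera("scene")[:,:,::-1];b=arm.camera("top")[:,:,::-1]
cv2.imwrite("pics/scene1.png",a);cv2.imwrite("pics/top1.png",b)
cv2.imwrite("pics/d.png",np.hstack([cv2.resize(a[140:290,190:320],None,fx=3,fy=4,interpolation=2),cv2.resize(b[160:270,225:350],(410,600),interpolation=2)][:]));print(st())
```

```text
{'time_s': np.float64(6.97), 'tcp_pos': array([ 358.5 , -296.04,  213.33]), 'eef_rot': array([-0.14,  0.99,  0.  ,  0.  ]), 'contact_force': array([-0.5 , -0.23,  0.61]), 'joint_positions': array([-0.86,  0.25,  1.71,  0.  ,  1.18, -2.71]), 'gripper_width': np.float64(-0.09)}
```

View pics/d.png

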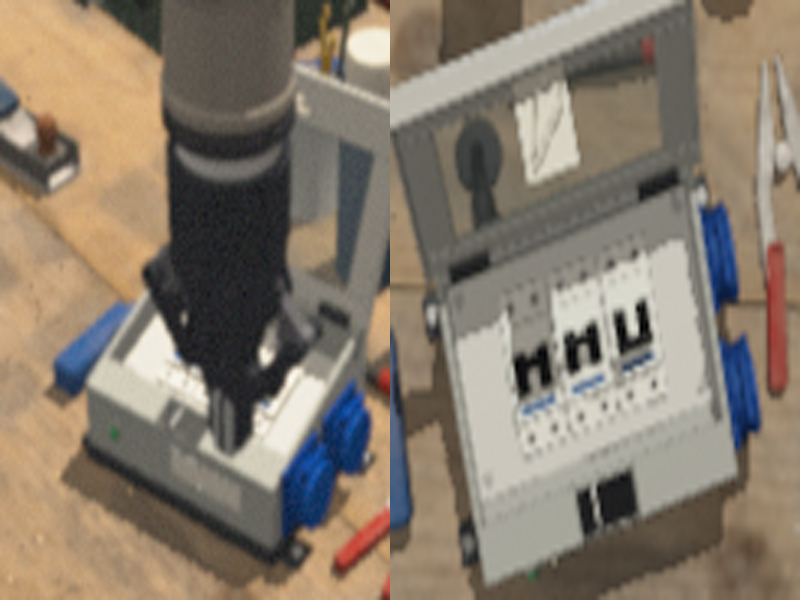

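The cover is open. In the right-hand picture the right lever's bar is at the front, near (632,340), which is full-image (299,222). The other two levers are on.

Run:
```python
from h import *
g=cv2.cvtColor(cv2.imread("pics/top1.png"),cv2.COLOR_BGR2GRAY)
m=(g<70).astype(np.uint8);n,l,s,c=cv2.connectedComponentsWithStats(m)
for i in range(1,n):
    if s[i,4]>8 and 255<c[i][0]<312 and 205<c[i][1]<262: print(s[i],c[i].round(1),onplane("top",c[i],80).round(1))
print(g[214:228,290:308])
for p in [(298.6,222)]: print(onplane("top",p,82),onplane("top",p,77))
```

```text
[294 216  11   9  46] [298.8 220.4] [ 531.4 -132.2   80. ]
[278 220  11   8  42] [283.  223.4] [523.1 -94.6  80. ]
[263 223  11  10  55] [268.1 227.2] [512.9 -59.1  80. ]
[288 247  12  10  86] [293.7 251.1] [ 457.8 -121.9   80. ]
[282 250   6   8  30] [284.5 253.5] [ 451.4 -100.1   80. ]
[[191 216 215 215 215 215 215 215 215 215 202 178 170 189 202 189 199 199]
 [184 216 215 215 215 214 215 215 215 197 138  94  75 165 211 203 199 198]
 [198 214 208 189 179 171 189 215 215 184  28  28  27 132 196 209 199 199]
 [184 200 192 115  93  75 132 197 215 191  94  27  25 100 183 202 188 198]
 [166 185 191  95  26  28  99 183 215 193 113  24  23  65 171 202 189 199]
 [169 178 194 113  28  28  65 173 215 207 165  18  20  20 164 211 202 199]
 [185 176 205 166  20  20  20 147 205 214 183  18  21  24 129 195 208 199]
 [198 169 197 185  53  19  18  96 149 160 130  39  50  40  63 171 203 188]
 [203 167 184 191  97  21  19  45  64  55  26  32  39  54  89 174 203 190]
 [206 182 188 192 108  27  35  32  36  51  68  81 109 124 165 203 210 203]
 [200 201 201 207 165  43  58  90 115 125 129 125 121 117 138 181 206 202]
 [188 198 174 183 162 125 126 134 133 121 115  99  85  71 107 165 200 200]
 [204 194 141 137 141 129 114 105  94  75  75  78 132 177 194 196 184 182]
 [214 202 163 134 143 119  73  77  88 150 190 191 178 166 174 173 179 200]]
[ 527.36885741 -131.76843991   82.        ] [ 527.55383992 -131.9557315    77.        ]
```

Emit:
{"api": "jog_arm", "payload": {"plan": [[0.021,0.022,0,0,0,0],[0.042,0.045,0,0,0,0],[0.063,0.067,0,0,0,0],[0.084,0.089,-0.02,0,0,0],[0.105,0.112,-0.04,0,0,0],[0.126,0.134,-0.06,0,0,0],[0.1465,0.156,-0.085,0,0,0],[0.1465,0.156,-0.103,0,0,0]]}}

```text
time_s: 7.63
tcp_pos: [507.4, -136.5, 108.6]
eef_rot: [-0.142, 0.99, 0.001, 0.001]
contact_force: [-0.9, 0.4, -0.4]
gripper_width: -0.3
grasp_force: 0.0
```

Emit:
{"api": "jog_arm", "payload": {"plan": [[0,0,0,0,0,0],[0,0,-0.005,0,0,0],[0,0,-0.01,0,0,0],[0,0,-0.016,0,0,0],[0,0,-0.022,0,0,0],[0,0,-0.028,0,0,0],[0,0,-0.028,0,0,0],[0,0,-0.028,0,0,0]]}}

```text
time_s: 8.3
tcp_pos: [504.8, -140.3, 82.2]
eef_rot: [-0.14, 0.99, 0.0, -0.0]
contact_force: [-0.7, -0.3, 0.4]
gripper_width: -0.0
grasp_force: 0.0
```

Run:
```python
from h import *
a=arm.camera("scene")[140:290,190:320,::-1];b=arm.camera("top")[160:270,225:350,::-1]
cv2.imwrite("pics/e.png",np.hstack([cv2.resize(a,(480,554),interpolation=2),cv2.resize(b,(315,554),interpolation=2)]));print(st())
```

```text
{'time_s': np.float64(8.4), 'tcp_pos': array([ 505.14, -140.25,   82.59]), 'eef_rot': array([-0.14,  0.99, -0.  ,  0.  ]), 'contact_force': array([ 0.04, -0.02, -0.31]), 'joint_positions': array([-0.42,  0.51,  1.72,  0.  ,  0.91, -2.27]), 'gripper_width': np.float64(-0.04)}
```

View pics/e.png

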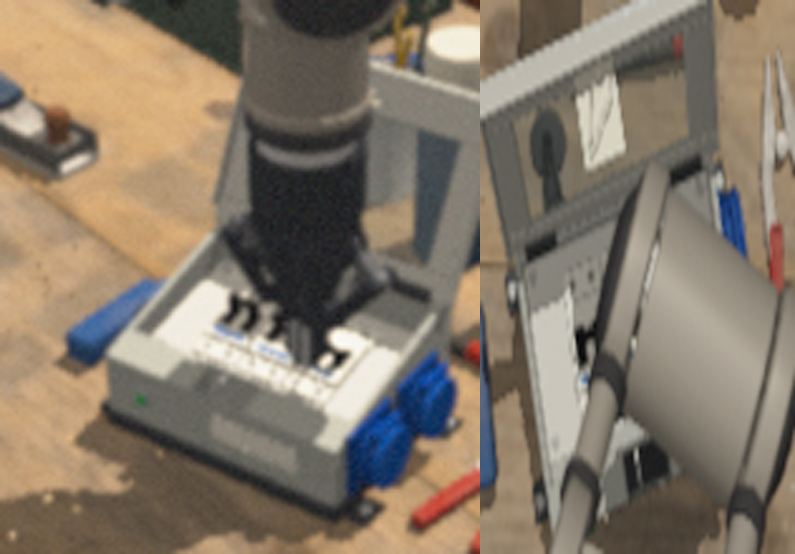

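The fingertip, near (305,365), stands in front of the right lever at (330,355). The two on levers are untouched. I'll lower and push.

Emit:
{"api": "jog_arm", "payload": {"plan": [[0,0,-0.005,0,0,0],[0,0,-0.01,0,0,0],[0.004,0.001,-0.01,0,0,0],[0.007,0.002,-0.01,0,0,0],[0.01,0.003,-0.01,0,0,0],[0.0125,0.0036,-0.01,0,0,0],[0.0145,0.0042,-0.01,0,0,0],[0.0165,0.0048,-0.01,0,0,0]]}}

```text
time_s: 9.07
tcp_pos: [521.9, -135.2, 72.4]
eef_rot: [-0.141, 0.99, -0.0, 0.0]
contact_force: [-0.6, 0.5, 0.8]
gripper_width: 0.3
grasp_force: 0.3
```

Emit:
{"api": "jog_arm", "payload": {"plan": [[0.001,0,0,0,0,0],[0.002,0,0,0,0,0],[0.002,0,0,0,0,0],[0.002,0,0,0,0,0],[0.002,0,0,0,0,0],[0.002,0,0,0,0,0],[0.002,0,0,0,0,0],[0.002,0,0,0,0,0]]}}

```text
time_s: 9.73
tcp_pos: [523.5, -135.3, 72.3]
eef_rot: [-0.141, 0.99, 0.0, 0.0]
contact_force: [-0.4, 0.4, -0.3]
gripper_width: 0.1
grasp_force: 0.0
```

Emit:
{"api": "jog_arm", "payload": {"plan": [[0.001,0,0,0,0,0],[0.002,0.0005,0,0,0,0],[0.003,0.001,0,0,0,0],[0.004,0.001,0,0,0,0],[0.004,0.001,0,0,0,0],[0.004,0.001,0,0,0,0],[0.004,0.001,0,0,0,0],[0.004,0.001,0,0,0,0]]}}

```text
time_s: 10.4
tcp_pos: [525.1, -135.0, 72.2]
eef_rot: [-0.141, 0.99, 0.0, -0.003]
contact_force: [-10.1, -4.4, 5.3]
gripper_width: -0.0
grasp_force: 5.4
```

Emit:
{"api": "jog_arm", "payload": {"plan": [[-0.012,-0.003,0,0,0,0],[-0.014,-0.004,0.01,0,0,0],[-0.014,-0.004,0.05,0,0,0],[-0.014,-0.004,0.09,0,0,0],[-0.014,-0.004,0.13,0,0,0],[-0.03,-0.04,0.17,0,0,0],[-0.04,-0.08,0.19,0,0,0],[-0.05,-0.11,0.2,0,0,0]]}}

```text
time_s: 11.07
tcp_pos: [480.8, -236.6, 273.1]
eef_rot: [-0.142, 0.99, -0.002, 0.002]
contact_force: [0.7, -0.6, -0.4]
gripper_width: 0.1
grasp_force: 0.0
```

Run:
```python
from h import *
a=arm.camera("scene")[:,:,::-1];b=arm.camera("top")[:,:,::-1]
cv2.imwrite("pics/scene2.png",a);cv2.imwrite("pics/top2.png",b)
cv2.imwrite("pics/f.png",np.hstack([cv2.resize(a[130:290,190:320],(440,540),interpolation=2),cv2.resize(b[150:270,225:350],(360,540),interpolation=2)]));print(st())
```

```text
{'time_s': np.float64(11.17), 'tcp_pos': array([ 480.02, -241.26,  272.97]), 'eef_rot': array([-0.14,  0.99, -0.  ,  0.  ]), 'contact_force': array([ 0.16,  1.72, -0.02]), 'joint_positions': array([-0.61,  0.33,  1.42, -0.  ,  1.38, -2.46]), 'gripper_width': np.float64(-0.08)}
```

View pics/f.png

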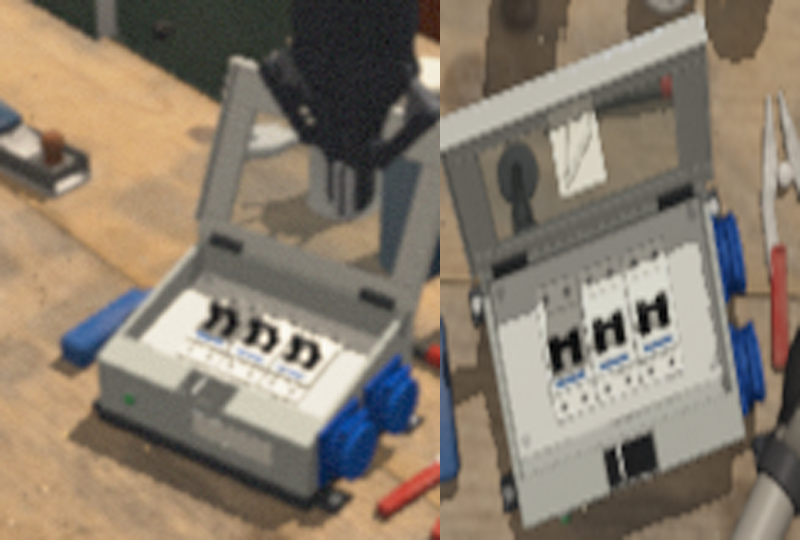

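All three levers now stand on, with their bars aligned at the back, and the cover is fully open. Now I'll go over and behind its top edge.

Emit:
{"api": "jog_arm", "payload": {"plan": [[0.023,0.023,0.01,0,0,0],[0.047,0.047,0.01,0,0,0],[0.07,0.07,0.01,0,0,0],[0.094,0.094,0.01,0,0,0],[0.117,0.117,0.01,0,0,0],[0.14,0.14,0.01,0,0,0],[0.164,0.164,0.01,0,0,0],[0.187,0.188,0.01,0,0,0]]}}

```text
time_s: 11.83
tcp_pos: [668.0, -45.7, 279.0]
eef_rot: [-0.141, 0.99, 0.0, -0.0]
contact_force: [0.6, -0.0, 0.2]
gripper_width: 0.2
grasp_force: 0.0
```

Emit:
{"api": "jog_arm", "payload": {"plan": [[0,0,0,0,0,0],[0,0,0,0,0,0],[0,0,0,0,0,0],[0,0,0,0,0,0],[0,0,0,0,0,0],[0,0,0,0,0,0],[0,0,0,0,0,0],[0,0,0,0,0,0]]}}

```text
time_s: 12.5
tcp_pos: [666.8, -48.8, 279.2]
eef_rot: [-0.14, 0.99, 0.0, 0.0]
contact_force: [0.1, -0.1, -0.9]
gripper_width: 0.3
grasp_force: 0.0
```

Run:
```python
from h import *
A=lambda x,y:((x-440)/2.88+225,y/4.5+150)
for p in [A(705,17),A(440,112)]: print(onplane("top",p,228))
a=arm.camera("scene")[:,:,::-1]
cv2.imwrite("pics/g.png",cv2.resize(a[80:290,180:380],(571,600),interpolation=2));print(st())
```

```text
[ 666.78295834 -161.41428953  228.        ]
[616.6808822   30.87869747 228.        ]
{'time_s': np.float64(12.55), 'tcp_pos': array([666.9 , -48.67, 279.12]), 'eef_rot': array([-0.14,  0.99,  0.  ,  0.  ]), 'contact_force': array([-0.46,  0.09,  0.99]), 'joint_positions': array([-0.19,  0.6 ,  0.98,  0.  ,  1.56, -2.04]), 'gripper_width': np.float64(0.04)}
```

View pics/g.png

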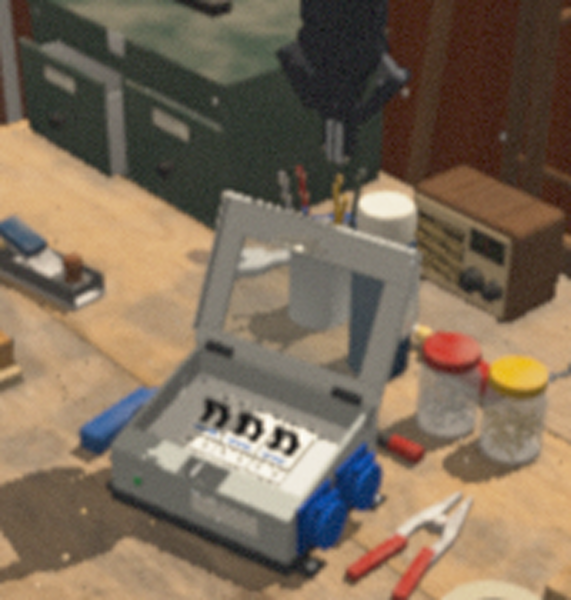

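The hand hangs behind the open cover's top edge: the fingertip is at (338,155) and the edge at about (325,225). Descending behind it.

Emit:
{"api": "jog_arm", "payload": {"plan": [[0.001,-0.004,-0.015,0,0,0],[0.001,-0.004,-0.03,0,0,0],[0.001,-0.004,-0.045,0,0,0],[0.001,-0.004,-0.06,0,0,0],[0.001,-0.004,-0.072,0,0,0],[0.001,-0.004,-0.074,0,0,0],[0.001,-0.004,-0.074,0,0,0],[0.001,-0.004,-0.074,0,0,0]]}}

```text
time_s: 13.22
tcp_pos: [668.4, -52.4, 205.7]
eef_rot: [-0.141, 0.99, -0.0, 0.0]
contact_force: [0.1, -0.2, 1.0]
gripper_width: 0.1
grasp_force: 0.0
```

Emit:
{"api": "jog_arm", "payload": {"plan": [[-0.005,-0.0015,0,0,0,0],[-0.01,-0.003,0,0,0,0],[-0.015,-0.0045,0.001,0,0,0],[-0.02,-0.006,0.002,0,0,0],[-0.025,-0.0075,0.003,0,0,0],[-0.03,-0.009,0.004,0,0,0],[-0.035,-0.0102,0.006,0,0,0],[-0.035,-0.0102,0.006,0,0,0]]}}

```text
time_s: 13.88
tcp_pos: [632.2, -62.9, 211.6]
eef_rot: [-0.14, 0.99, -0.0, -0.0]
contact_force: [2.1, -0.2, 1.9]
gripper_width: 0.1
grasp_force: 1.1
```

Emit:
{"api": "jog_arm", "payload": {"plan": [[-0.005,-0.0015,0,0,0,0],[-0.01,-0.003,0.001,0,0,0],[-0.015,-0.0045,0.002,0,0,0],[-0.02,-0.006,0.003,0,0,0],[-0.025,-0.0075,0.004,0,0,0],[-0.03,-0.009,0.005,0,0,0],[-0.035,-0.0102,0.006,0,0,0],[-0.038,-0.011,0.007,0,0,0]]}}

```text
time_s: 14.55
tcp_pos: [594.0, -73.6, 217.5]
eef_rot: [-0.141, 0.99, 0.0, -0.001]
contact_force: [1.7, 0.4, -1.6]
gripper_width: 0.1
grasp_force: 1.1
```

Emit:
{"api": "jog_arm", "payload": {"plan": [[-0.0086,-0.0025,0.001,0,0,0],[-0.0173,-0.005,0.002,0,0,0],[-0.026,-0.0076,0.002,0,0,0],[-0.0336,-0.0098,0.001,0,0,0],[-0.0422,-0.0123,-0.001,0,0,0],[-0.0509,-0.0148,-0.004,0,0,0],[-0.0586,-0.0171,-0.008,0,0,0],[-0.0653,-0.019,-0.012,0,0,0]]}}

```text
time_s: 15.22
tcp_pos: [528.8, -92.9, 206.5]
eef_rot: [-0.141, 0.99, -0.0, 0.0]
contact_force: [1.7, 0.7, 3.7]
gripper_width: -0.4
grasp_force: 1.7
```

Emit:
{"api": "jog_arm", "payload": {"plan": [[-0.0077,-0.0022,-0.004,0,0,0],[-0.0154,-0.0045,-0.009,0,0,0],[-0.023,-0.0067,-0.014,0,0,0],[-0.0307,-0.009,-0.02,0,0,0],[-0.0374,-0.0109,-0.027,0,0,0],[-0.0432,-0.0126,-0.034,0,0,0],[-0.049,-0.0143,-0.042,0,0,0],[-0.0547,-0.016,-0.05,0,0,0]]}}

```text
time_s: 15.88
tcp_pos: [474.8, -108.7, 155.9]
eef_rot: [-0.141, 0.99, -0.0, 0.001]
contact_force: [3.2, -0.4, 2.2]
gripper_width: -0.1
grasp_force: 1.7
```

Emit:
{"api": "jog_arm", "payload": {"plan": [[-0.004,-0.0012,-0.009,0,0,0],[-0.0075,-0.0022,-0.018,0,0,0],[-0.01,-0.0029,-0.027,0,0,0],[-0.0125,-0.0036,-0.036,0,0,0],[-0.014,-0.0042,-0.044,0,0,0],[-0.015,-0.0044,-0.051,0,0,0],[-0.0155,-0.0046,-0.057,0,0,0],[-0.0155,-0.0046,-0.06,0,0,0]]}}

```text
time_s: 16.55
tcp_pos: [459.1, -113.1, 95.3]
eef_rot: [-0.141, 0.99, 0.0, -0.0]
contact_force: [1.1, -0.8, 3.5]
gripper_width: 0.1
grasp_force: 1.5
```

Emit:
{"api": "jog_arm", "payload": {"plan": [[0,0,-0.003,0,0,0],[0,0,-0.006,0,0,0],[0,0,-0.009,0,0,0],[0,0,-0.011,0,0,0],[0,0,-0.013,0,0,0],[0,0,-0.0145,0,0,0],[0,0,-0.0155,0,0,0],[0,0,-0.0155,0,0,0]]}}

```text
time_s: 17.22
tcp_pos: [459.6, -113.0, 81.4]
eef_rot: [-0.141, 0.99, -0.0, 0.0]
contact_force: [-2.6, 0.6, 14.3]
gripper_width: -0.3
grasp_force: 7.2
```

Emit:
{"api": "jog_arm", "payload": {"plan": [[0,0,-0.001,0,0,0],[0,0,-0.002,0,0,0],[0,0,-0.002,0,0,0],[0,0,-0.002,0,0,0],[0,0,-0.002,0,0,0],[0,0,-0.002,0,0,0],[0,0,-0.002,0,0,0],[0,0,-0.002,0,0,0]]}}

```text
time_s: 17.88
tcp_pos: [459.8, -113.1, 81.0]
eef_rot: [-0.141, 0.99, -0.001, 0.001]
contact_force: [-8.6, 3.3, 29.4]
gripper_width: 0.1
grasp_force: 15.5
```

End stop reached: z stays at 81 while the force rises to 29 N. Lifting straight up and away.

Emit:
{"api": "jog_arm", "payload": {"plan": [[0,0,0.004,0,0,0],[0,0,0.008,0,0,0],[0,0,0.014,0,0,0],[0,0,0.03,0,0,0],[0,0,0.06,0,0,0],[-0.02,0,0.09,0,0,0],[-0.05,0,0.12,0,0,0],[-0.08,0,0.14,0,0,0]]}}

```text
time_s: 18.55
tcp_pos: [379.1, -113.1, 220.1]
eef_rot: [-0.141, 0.99, -0.0, 0.0]
contact_force: [0.0, -0.9, 1.1]
gripper_width: 0.0
grasp_force: 0.0
```

Emit:
{"api": "jog_arm", "payload": {"plan": [[0,0.03,0.03,0,0,0],[0,0.06,0.05,0,0,0],[0,0.1,0.05,0,0,0],[0,0.14,0.05,0,0,0],[0,0.18,0.05,0,0,0],[0,0.2,0.05,0,0,0],[0,0.2,0.05,0,0,0],[0,0.2,0.05,0,0,0]]}}

```text
time_s: 19.22
tcp_pos: [379.0, 87.7, 268.1]
eef_rot: [-0.142, 0.99, -0.0, -0.001]
contact_force: [0.9, -0.1, -1.0]
gripper_width: 0.2
grasp_force: 0.0
```

Run:
```python
from h import *
a=arm.camera("scene")[:,:,::-1];b=arm.camera("top")[:,:,::-1]
cv2.imwrite("pics/i.png",np.hstack([cv2.resize(a[130:340,180:380],(400,420),interpolation=2),cv2.resize(b[140:280,205:340],(400,420),interpolation=2)]));print(st())
```

```text
{'time_s': np.float64(19.32), 'tcp_pos': array([379.37,  86.43, 268.16]), 'eef_rot': array([-0.14,  0.99, -0.  , -0.  ]), 'contact_force': array([ 0.03, -0.63, -0.11]), 'joint_positions': array([ 0.03,  0.06,  1.79, -0.  ,  1.3 , -1.83]), 'gripper_width': np.float64(0.07)}
```

View pics/i.png

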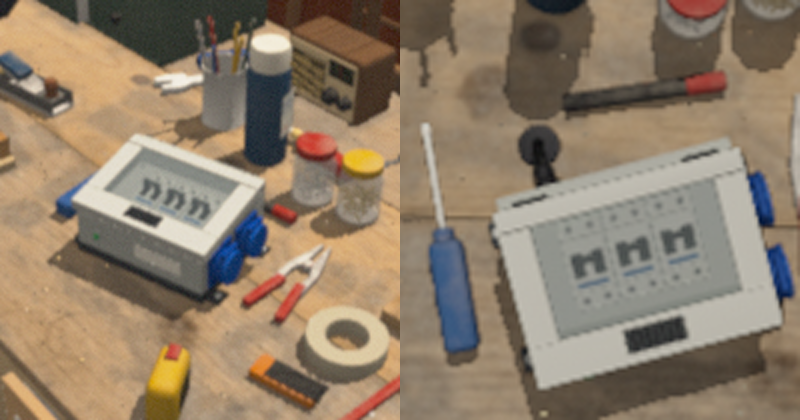

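The cover is shut and stays shut about 1.3 s after release. All three levers are on and the tools have not moved.

```bash
python3 -c "
from station import arm
print(arm.close_job())"
```

```text
the job is handed in; nothing more can be done
None
```

The job is done and handed in at about 19 s: the right-hand lever, the tripped one, is back on with the other two, the cover is latched shut, and the last pictures showed the tools where they were.

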